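# Eject, scan and stow a charged battery pack

### The arm

A 7-joint arm with a two-finger parallel gripper is mounted at the origin on the work surface. World frame = base frame: x ahead of the robot, y to its left, z up, the work surface at z = 0. Lengths are in m, angles in rad, forces in N, time in s.
With the tool pointing down it reaches from about 0.35 to 0.9 m from the base axis. Payload 8.1 kg.
Tool frame: the origin (TCP) lies between the finger pads; the fingertips stand 17 mm ahead of it and the grasp point (between the pads) lies 2 mm behind it; z points along the fingers, y is the line along which they close (so a half turn about z gives the same grasp; the last joint's range is limited). The gripper opens to 85 mm and grips with 20 to 120 N. Pads are 22 mm wide; open, the fingers measure 114 mm over their backs; the gripper's body (76 mm by 85 mm) begins 54 mm behind the grasp point. The pads swing forward as they close: fully open they stand 13 mm farther back than shut.
Start: joints at [-1.428, 0.434, 0.025, 1.573, -0.012, 1.134, -0.075], TCP at [0.152, 0.606, 0.248] pointing down, gripper open.
Joint ranges: [-2.62, 2.62], [-0.44, 2.09], [-1.27, 1.32], [0.08, 2.57], [-1.32, 4.46], [0.12, 2], [-2.74, 2.74]. Speed limits (rad/s): [2.22, 2.22, 3.01, 3.01, 3.14, 3.14, 3.14].

### API

Orientations are given as a 3x3 rotation matrix whose columns are the frame's x, y, z axes.
In Python, from station import arm gives the robot as it stands.
- The arm moves only by the tool jog_arm, never from a script. Its argument "plan" is a list of rows, each an object with "slide": the shift along the tool's x, y, z in mm, a list of three; "dr": the turn, a rotation vector about the tool's x, y, z in degrees, a list of three. A call has exactly 8 rows; each row is the pose to reach, as a shift and turn from the pose commanded when the call began, along the tool's axes at that moment; what a row does not reach only later rows make up. A row lasts 1/10 s, in which the tool goes at most 50 mm and 8.59 degrees, less where a joint would pass 70% of its speed; a pose out of reach is approached as far as the arm can. A call with a gripper value outside its range is refused whole. "gripper" is the finger opening in mm, from 0 to 85.4, set as the call begins (left out, the last holds). The fingers move at their own pace and stop on an object; the grip force is fixed at half the most. Time passes only in rows, so rows that repeat a pose let the fingers close, or fill a call up. It gives the time, the measured TCP pose, the force, the opening and the grip force at its end, in the units of the state.
- arm.observe(): the state, without advancing time (a new reading comes with each control period).
- arm.get_image(name): name is "scene" or "top"; returns (picture, depth): 384x512x3 uint8, red, green, blue; 384x512 float32, m along the optical axis (not along the pixel's ray), 0 where there is no reading.
- arm.get_calibration(name): a dict with "camera_matrix" (3x3 intrinsics, pixels), "dist" ([k1, k2, p1, p2, k3] as OpenCV has them; the pictures are not rectified), "cam_to_world" (4x4, takes a point from camera to world coordinates). Camera axes: x right, y down, z forward; pixel columns grow to the right and rows downward; lengths in m; the calibration is good to about 2 mm. A picture is of the moment at which its call begins. get_calibration takes no time and is no camera call.
- arm.close_job(): hands the job in; it is judged then, once.
The state is a dict: "t": time; "q": joint angles; "qd": joint speeds; "joint_efforts": joint torques, N m; "position": TCP position; "tool_rot": TCP orientation; "contact_force": force on the tool from outside, world axes, zero at the start; "moment": the same for the moment, N m; "width": finger opening in m; "grasp_force": force on a finger pad.
Only numpy, scipy, OpenCV 4.12 (cv2) and the standard library are available. Lean on these libraries where they do the work, as an engineer would, in place of code of your own. Each camera call takes 0.05 s, during which the arm holds its last target. There are 200 camera calls.

### The job

Take the charged battery pack out of the dock with the green light strip: press the dock's yellow ejector slide right in so that it pushes the pack out, then pull the pack clear. Hold it level at the code reader's reading spot with its white label end facing the window for a second, turn it round and hold its copper contacts end there the same way, then set it down gently, flat and either way round, on the blue pad in the tray. Leave the other dock, its pack, the spare pack, the spray can and the wrench socket as they are.

Things in the scene. Friction and masses are not known exactly. Their poses are not given: they have to be found in the camera images.
- dockA: battery dock, fixed, red, green light strip along its ledge's front edge. Origin on the bench under the bay's mouth; x runs into the bay. Mm: ledge x -71 to 0, y +-38, top z 12; housing x 0 to 125, y +-38; bay 47 wide, z 12 to 62, roof top z 70, whence the face slopes up at 35 deg to z 125 at x 95. Lamp bar overhead: x 34 to 64, y +-40, z 238 to 256, on a bent tube at the rear
- dockB: leave alone: the same battery dock, fixed, red, orange light strip along its ledge's front edge; same sizes and frame as dockA
- ejectA_face (a point): centre of the pressing face (26 x 34 mm, the 34 along the dock's y) of dockA's yellow ejector slide on the sloping face, 24 mm proud of it. The point's z axis points outwards, up and towards the bay's mouth, 35 deg from vertical: press along -z. Unpressed it lies at x = 41, z = 128 mm in the dock's frame
- ejectA (a joint): dockA's ejector slide: 0 out, 0.020 m pressed right in (spring, 2 to 6 N, plus the pack's friction). It drives the pack 2.5 times as far, 50 mm, out of the bay's mouth, and springs back when let go
- ejectB (a joint): dockB's ejector slide, the same; leave it at 0
- packA: black battery pack, loose, 90 (x) x 44 (y) x 48 (z) mm, about 0.22 kg; origin at the centre of its underside. White label on its -x end, copper contacts on its +x end; the top has a white patch towards the label end and a copper bar at the contacts end. At first in dockA's bay, label end level with the mouth. This is the one to move
- packA_label (a point): centre of packA's white label end
- packA_contacts (a point): centre of packA's copper contacts end
- packB: black battery pack, loose, 90 (x) x 44 (y) x 48 (z) mm, about 0.22 kg; origin at the centre of its underside. White label on its -x end, copper contacts on its +x end; the top has a white patch towards the label end and a copper bar at the contacts end. In dockB; leave alone
- spare: black battery pack, loose, 90 (x) x 44 (y) x 48 (z) mm, about 0.22 kg; origin at the centre of its underside. White label on its -x end, copper contacts on its +x end; the top has a white patch towards the label end and a copper bar at the contacts end. In the other bay of the tray; leave alone
- tray: green open tray, fixed, 165 (x) x 122 (y) x 18 (z) mm, walls and floor 5 mm; a divider splits it into two bays, each 75 (x) x 112 (y) mm, centred at x = +-40 mm. Origin at the centre of its underside
- pad: blue pad, 60 (x) x 100 (y) x 2 mm, fixed on the floor of the empty bay (either one); origin at the centre of its underside, 5 mm above the bench. The pack's length goes along its y
- reader: code reader, fixed: blue head (60 x 66 x 56 mm, centre 130 mm up) on a post and a 90 x 80 mm foot. Origin at the centre of the foot's underside; its window looks along its -x and lies at x = -32 mm
- reader_spot (a point): the reading spot, a point in the air 38 mm straight out from the centre of the reader's window, 130 mm above the bench: the centre of the pack's end is to be held here, squarely facing the window
- spray: standing spray can with a yellow label, 54 mm across, 160 tall; leave alone
- socket: standing dark steel impact socket, 34 mm across, 60 tall; leave alone
Not all that is in view belongs to the job. Of the things like the reader, leave any that is brown; of the rest the smaller one is meant.

How it is judged:
By the outcome, as a careful person would: the job done as asked, in the order asked, and still so for the second after the job is handed in, with the robot touching nothing.
It also fails if it takes over 67 s, if anything falls off the work surface, if the arm or the gripper's body presses on something with over 40 N, if the wrist force passes 120 N, or if a joint passes its speed limit or range.

## Working session

There is one attempt and no reset: what is moved stays moved. The work goes in short steps, Python scripts to look and compute and a tool call to move; the robot and the scene stay as the last step left them, time stands still between calls to the robot, and variables do not carry over. Pictures are saved under pics/ and viewed, at most 13 in all, crops included, and the job is handed in when it is done.

Besides the shell and the picture viewer there is one more tool, called after "Emit:" as a command line: name --argument value ..., lists and objects as JSON in quotes. jog_arm: Moves the arm, as the interface text tells. Its arguments: {"type":"object","properties":{"plan":{"type":"array"},"gripper":{"type":"number"}},"required":["plan"]}

```bash
mkdir -p pics; python3 - <<'E'
from station import arm
import cv2,numpy as np
s=arm.observe();print(s['t'],s['position'],s['tool_rot'],s['width'])
for n in('scene','top'):
    im,d=arm.get_image(n);cv2.imwrite(f'pics/{n}0.png',im[:,:,::-1]);np.savez(f'pics/{n}0.npz',im=im,d=d)
    c=arm.get_calibration(n);print(n,c)
E
```

```text
0.0 [0.15199363 0.60574414 0.24751479] [[-9.69938289e-01  2.43350894e-01 -2.38533565e-04]
 [ 2.43350966e-01  9.69937044e-01 -1.56132420e-03]
 [-1.48587098e-04 -1.57243550e-03 -9.99998753e-01]] 0.08561584223148344
scene {'camera_matrix': array([[384.43086709,   0.        , 255.72633438],
       [  0.        , 384.43086709, 188.12341579],
       [  0.        ,   0.        ,   1.        ]]), 'dist': array([-0.09878777,  0.        ,  0.        ,  0.        ,  0.        ]), 'cam_to_world': array([[ 0.8785045 ,  0.2576791 , -0.40228265,  0.88803489],
       [ 0.47761611, -0.49244073,  0.72758847, -0.8276597 ],
       [-0.01061602, -0.83132641, -0.55568309,  0.68466433],
       [ 0.        ,  0.        ,  0.        ,  1.        ]])}
top {'camera_matrix': array([[408.7482425 ,   0.        , 251.06651042],
       [  0.        , 408.7482425 , 187.46447699],
       [  0.        ,   0.        ,   1.        ]]), 'dist': array([-0.07973177,  0.        ,  0.        ,  0.        ,  0.        ]), 'cam_to_world': array([[-0.01942592, -0.99798497,  0.06040397,  0.41596083],
       [-0.99950815,  0.0208722 ,  0.02340534, -0.09286824],
       [-0.02461894, -0.05991959, -0.99789957,  1.18667862],
       [ 0.        ,  0.        ,  0.        ,  1.        ]])}
```

View pics/scene0.png

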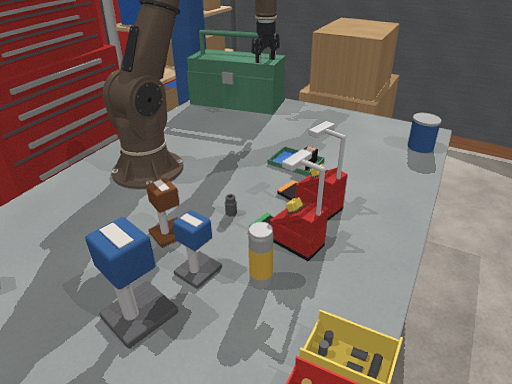

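View pics/top0.png

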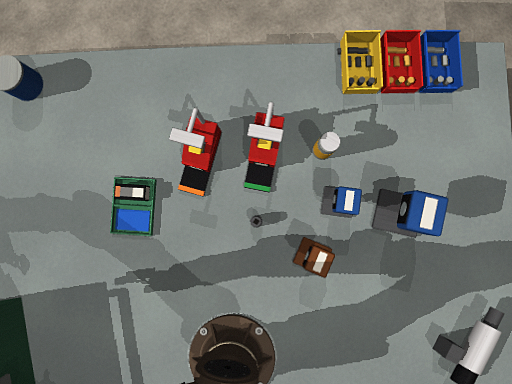

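The scene picture shows the docks at (300,225) and (315,195), the readers at (120,250) big blue, (162,195) brown and (193,230) small blue. In the top picture, dockA (green strip) is at (258,187), dockB (orange strip) at (194,190), the tray at (133,206) with its blue pad at (133,220), and the spare at (131,190).
Candidates for the pack (top): dockA (265,150), dockB (202,150), spare (131,190); I choose the one in dockA. Candidates for the reader: small blue (347,200), big blue (420,212), brown (315,257); I choose (347,200).

```bash
cat > h.py <<'E'
import numpy as np,cv2
from station import arm
C={n:arm.get_calibration(n) for n in('scene','top')}
def und(n,uv):
    c=C[n];return cv2.undistortPoints(np.float64(uv).reshape(-1,1,2),c['camera_matrix'],c['dist']).reshape(-1,2)
def plane(n,uv,z):
    T=C[n]['cam_to_world'];p=und(n,uv);r=np.c_[p,np.ones(len(p))]@T[:3,:3].T
    return T[:3,3]+r*((z-T[2,3])/r[:,2])[:,None]
def cloud(n,d):
    T=C[n]['cam_to_world'];h,w=d.shape;u,v=np.meshgrid(np.arange(w),np.arange(h))
    p=und(n,np.c_[u.ravel(),v.ravel()]);P=np.c_[p,np.ones(len(p))]*d.reshape(-1,1)
    return (P@T[:3,:3].T+T[:3,3]).reshape(h,w,3)
def hsv(im): return cv2.cvtColor(im,cv2.COLOR_RGB2HSV)
def mask(im,lo,hi,roi=None):
    m=cv2.inRange(hsv(im),lo,hi)
    if roi:
        k=np.zeros_like(m);x0,y0,x1,y1=roi;k[y0:y1,x0:x1]=255;m&=k
    return m
def rect(P):
    (c,wh,a)=cv2.minAreaRect(np.float32(P[:,:2]*1000));return np.round(c,1),np.round(wh,1),round(a,1)
E
python3 - <<'E'
from h import *
z=np.load('pics/top0.npz');im,d=z['im'],z['d'];W=cloud('top',d)
def rep(name,lo,hi,roi,zr):
    m=mask(im,lo,hi,roi)>0;Z=W[...,2];m&=(Z>zr[0])&(Z<zr[1])&(d>0)
    P=W[m]
    if len(P)<5: print(name,len(P));return
    print(name,len(P),'med',np.round(np.median(P,0)*1000,1),rect(P), 'zpc',np.round(np.percentile(P[:,2],[5,95])*1000,1))
rep('stripA',(45,90,60),(80,255,255),(235,170,280,200),(-.01,.05))
rep('yellowA',(22,120,100),(35,255,255),(240,130,290,165),(.05,.2))
rep('lampA',(0,0,150),(180,40,255),(240,115,290,145),(.22,.28))
rep('redA',(0,120,60),(8,255,255),(240,105,290,175),(.03,.15))
rep('redAroof',(0,120,60),(8,255,255),(240,105,290,175),(.06,.075))
rep('ledgeA',(0,0,0),(180,255,60),(240,160,280,190),(.005,.025))
rep('readertop',(100,90,40),(130,255,255),(325,175,370,225),(.145,.18))
rep('readerall',(0,0,0),(180,255,255),(325,175,370,225),(.145,.18))
rep('trayrim',(45,60,20),(90,255,255),(100,165,165,245),(.012,.03))
rep('pad',(100,120,60),(130,255,255),(100,195,165,245),(-.005,.015))
rep('spare',(0,0,0),(180,255,255),(105,170,160,205),(.045,.065))
rep('can',(0,0,0),(180,255,255),(305,125,350,165),(.1,.2))
rep('socket',(0,0,0),(180,255,255),(245,205,270,235),(.03,.08))
rep('dockBlamp',(0,0,0),(180,255,255),(160,115,215,160),(.22,.28))
rep('brown',(0,0,0),(180,255,255),(285,225,345,285),(.12,.18))
s=cv2.imread('pics/scene0.png');cv2.imwrite('pics/c1.png',np.vstack([cv2.resize(s[120:280,150:370],(800,582),interpolation=2)]))
E
```

```text
stripA 137 med [490.2 -82.4  14.3] (array([489.6, -81.8]), array([77.3, 14.5]), 78.0) zpc [10.1 18.4]
yellowA 111 med [ 593.8 -104.1  127.8] (array([ 593.9, -103.6]), array([35.8, 21. ]), 76.1) zpc [120.2 135. ]
lampA 455 med [ 600.5 -108.2  255. ] (array([ 612.9, -108.6]), array([77.5, 56.1]), 77.8) zpc [252.  257.9]
redA 759 med [ 584.5 -106.4   91.6] (array([ 612.6, -109.7]), array([ 75.7, 125.3]), 77.8) zpc [ 67.6 126.4]
redAroof 131 med [558.4 -98.1  69.5] (array([559.1, -97.5]), array([74.8, 15.3]), 76.5) zpc [65.4 74.5]
ledgeA 514 med [524.7 -89.2  11.2] (array([518.5, -89.4]), array([75.4, 75.8]), 77.6) zpc [ 7.6 14.9]
readertop 453 med [ 441.  -306.6  157.1] (array([ 441.3, -313. ]), array([60.2, 66.1]), 81.3) zpc [153.  159.9]
readerall 652 med [ 441.3 -311.1  157.4] (array([ 441.4, -313. ]), array([63.8, 66.2]), 81.3) zpc [151.5 160.9]
trayrim 383 med [440.3 272.7  16.6] (array([440.2, 281.3]), array([123.1, 165.3]), 85.0) zpc [13.  20.7]
pad 696 med [399.8 284.4   6.2] (array([400.4, 285. ]), array([101.9,  61.2]), 86.0) zpc [2.2 9.9]
spare 486 med [479.5 276.2  52.5] (array([480.1, 277.4]), array([90.7, 44.1]), 85.4) zpc [48.7 56. ]
can 421 med [ 588.1 -265.8  158.4] (array([ 590.2, -268.6]), array([52. , 50.4]), 87.7) zpc [113.5 161.9]
socket 111 med [391.5 -78.3  58.1] (array([391.4, -78.9]), array([31.5, 31. ]), 64.6) zpc [38.3 61.8]
dockBlamp 550 med [593.9  70.4 254.8] (array([612.3,  70.4]), array([81.6, 72.3]), 73.1) zpc [249.1 257.9]
brown 687 med [ 291.4 -231.8  157.5] (array([ 289.4, -233.6]), array([64.6, 66.5]), 65.1) zpc [140.5 161.2]
```

View pics/c1.png

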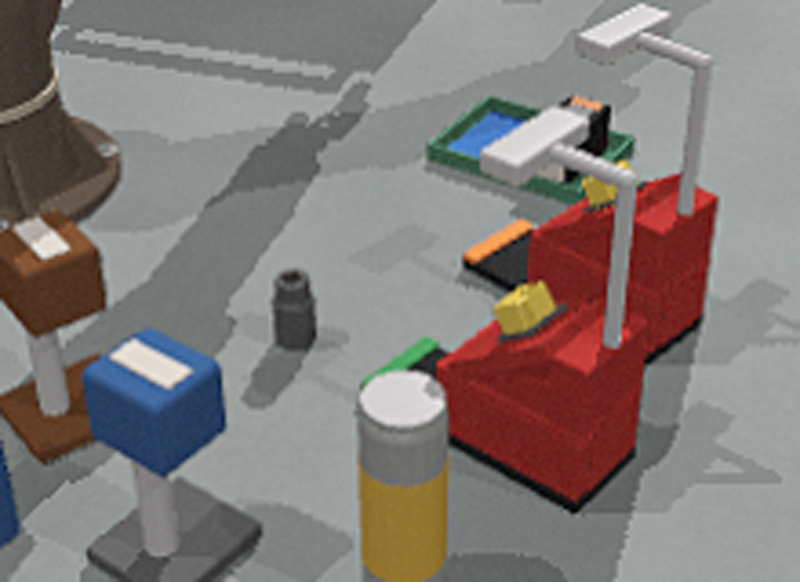

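The crop shows the green-strip dock with its yellow slide at (525,305), the small blue reader at (155,395) with no window on its camera-side faces, so it looks to world +y, and the spray can in front. The measured sizes all agree with those given.

Moving towards the dock while turning the wrist, keeping high.

Emit:
jog_arm --plan '[{"slide": [-55, -73, -60], "dr": [0, 0, 8]}, {"slide": [-85, -110, -100], "dr": [0, 0, 16]}, {"slide": [-115, -150, -102], "dr": [0, 0, 24]}, {"slide": [-145, -190, -102], "dr": [0, 0, 32]}, {"slide": [-175, -230, -102], "dr": [0, 0, 40]}, {"slide": [-205, -270, -102], "dr": [0, 0, 48]}, {"slide": [-235, -310, -102], "dr": [0, 0, 56]}, {"slide": [-265, -350, -102], "dr": [0, 0, 64]}]' --gripper 0

```text
t: 0.9
position: [0.2999, 0.2581, 0.349]
tool_rot: [[-0.201, 0.98, -0.0], [0.98, 0.201, 0.0], [0.0, 0.0, -1.0]]
contact_force: [0.3, -0.0, 0.6]
width: 0.0002
grasp_force: 0.0
```

```bash
cat >> h.py <<'E'
from scipy.spatial.transform import Rotation as Ro
O=np.array([.5525,-.0957,0]);yw=np.radians(-12.2)
X=np.array([np.cos(yw),np.sin(yw),0]);Y=np.array([-np.sin(yw),np.cos(yw),0]);Zw=np.array([0,0,1.])
def D(x,y,z): return O+(x*X+y*Y+z*Zw)/1000   # dock mm -> world
def Rt(yawx,pitch=0):  # tool x heading (deg), pitch: tool z leaning toward x heading from down
    h=np.array([np.cos(np.radians(yawx)),np.sin(np.radians(yawx)),0]);p=np.radians(pitch)
    z=np.sin(p)*h-np.cos(p)*Zw; x=np.cos(p)*h+np.sin(p)*Zw
    return np.c_[x,np.cross(z,x),z]
def go(p,R):
    s=arm.observe();T=s['tool_rot']
    print('slide',np.round(T.T@(np.array(p)-s['position'])*1000,1),'dr',np.round(np.degrees(Ro.from_matrix(T.T@R).as_rotvec()),1))
def st():
    s=arm.observe();print(round(s['t'],2),'q',np.round(s['q'],2),'p',np.round(s['position']*1000,1),'F',np.round(s['contact_force'],1),'w',round(s['width']*1000,1),round(s['grasp_force'],1));return s
E
python3 - <<'E'
from h import *
st();go([.44,-.07,.36],Rt(-12.2));go(D(-8.5,0,187),Rt(-12.2,40))
E
```

```text
0.9 q [-1.19 -0.05  0.33  1.93  0.02  1.26 -0.66] p [299.9 258.1 349. ] F [ 0.3 -0.   0.6] w 0.2 0.0
slide [-349.5   71.3  -11.2] dr [ -0.   -0.  113.8]
slide [-394.   168.6  161.8] dr [-39.5  25.7 108.4]
```

Emit:
jog_arm --plan '[{"slide": [-45, 9, -1], "dr": [0, 0, 8]}, {"slide": [-90, 18, -3], "dr": [0, 0, 16]}, {"slide": [-135, 27, -4], "dr": [0, 0, 24]}, {"slide": [-180, 36, -6], "dr": [0, 0, 32]}, {"slide": [-225, 45, -7], "dr": [0, 0, 40]}, {"slide": [-270, 54, -9], "dr": [0, 0, 48]}, {"slide": [-315, 63, -10], "dr": [0, 0, 56]}, {"slide": [-350, 71, -11], "dr": [0, 0, 64]}]'

```text
t: 1.7
position: [0.4414, -0.0705, 0.3602]
tool_rot: [[0.793, 0.609, 0.001], [0.609, -0.793, 0.0], [0.001, 0.0, -1.0]]
contact_force: [0.8, 0.1, -0.0]
width: -0.0002
grasp_force: 0.0
```

```bash
python3 - <<'E'
from h import *
st();go(D(-60,0,260),Rt(-12.2,40));go(D(-8.5,0,187),Rt(-12.2,40))
E
```

```text
1.7 q [-0.74  0.02  0.82  1.84 -0.02  1.28 -0.83] p [441.4 -70.5 360.2] F [ 0.8  0.1 -0. ] w -0.2 0.0
slide [ 33.9  41.8 100.2] dr [-17.3  37.4  47.6]
slide [ 67.2  81.  173.2] dr [-17.3  37.4  47.6]
```

Emit:
jog_arm --plan '[{"slide": [4, 5, 12], "dr": [-2.2, 4.7, 6]}, {"slide": [8, 10, 25], "dr": [-4.3, 9.4, 11.9]}, {"slide": [13, 16, 38], "dr": [-6.5, 14, 17.9]}, {"slide": [17, 21, 50], "dr": [-8.7, 18.7, 23.8]}, {"slide": [21, 26, 63], "dr": [-10.8, 23.4, 29.8]}, {"slide": [25, 31, 75], "dr": [-13, 28, 35.7]}, {"slide": [30, 37, 88], "dr": [-15.1, 32.7, 41.7]}, {"slide": [34, 42, 100], "dr": [-17.3, 37.4, 47.6]}]'

```text
t: 2.5
position: [0.4888, -0.0858, 0.2711]
tool_rot: [[0.807, -0.125, 0.577], [-0.072, -0.991, -0.114], [0.586, 0.05, -0.809]]
contact_force: [0.6, -0.8, 0.8]
width: -0.0001
grasp_force: 0.0
```

```bash
python3 - <<'E'
from h import *
st();go(D(-8.5,0,187),Rt(-12.2,40));go(D(41-.643*20,0,128+.766*20),Rt(-12.2,40))
im,d=arm.get_image('scene');cv2.imwrite('pics/p1.png',cv2.resize(im[100:300,150:400,::-1],(750,600)))
E
```

```text
2.5 q [-0.42 -0.11  0.36  2.37  0.61  0.32 -2.25] p [488.8 -85.8 271.1] F [ 0.6 -0.8  0.8] w -0.1 0.0
slide [ -4.   -3.1 100.9] dr [-0.8  4.   5.7]
slide [-1.000e-01 -2.200e+00  1.578e+02] dr [-0.8  4.   5.7]
```

View pics/p1.png

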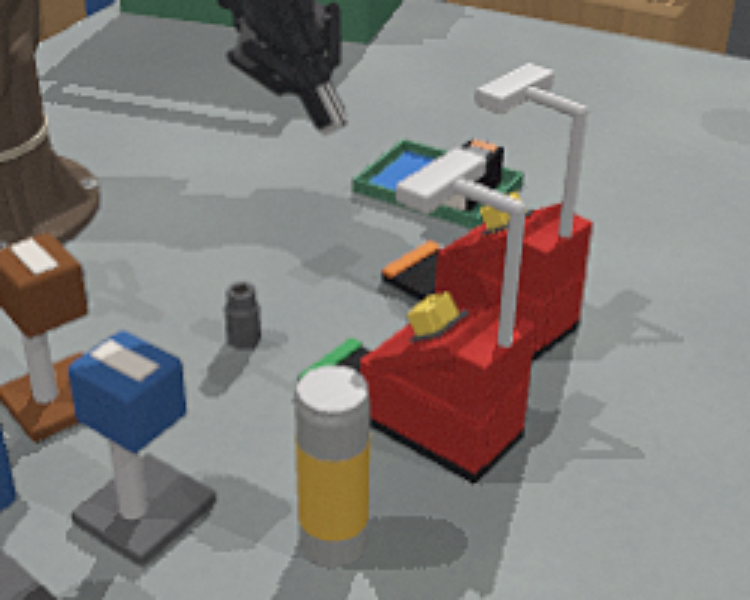

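The picture shows the shut gripper at (330,115), clear of the lamp bar at (440,180) and lined up with the yellow slide at (433,315). Going in to just short of the face.

Emit:
jog_arm --plan '[{"slide": [-1, 0, 15], "dr": [-0.3, 1.5, 2]}, {"slide": [-2, -1, 35], "dr": [-0.8, 4, 5.7]}, {"slide": [-3, -2, 60], "dr": [-0.8, 4, 5.7]}, {"slide": [-3, -2, 85], "dr": [-0.8, 4, 5.7]}, {"slide": [-2, -2, 110], "dr": [-0.8, 4, 5.7]}, {"slide": [-1, -2, 130], "dr": [-0.8, 4, 5.7]}, {"slide": [0, -2, 145], "dr": [-0.8, 4, 5.7]}, {"slide": [0, -2, 152], "dr": [-0.8, 4, 5.7]}]'

```text
t: 3.35
position: [0.589, -0.1074, 0.2]
tool_rot: [[0.795, -0.206, 0.571], [-0.164, -0.979, -0.125], [0.584, 0.006, -0.812]]
contact_force: [-0.0, -0.1, 0.2]
width: 0.0
grasp_force: 0.0
```

```bash
python3 - <<'E'
from h import *
st()
for k in(-17,-5,5,9):go(D(41+.574*k-.643*17,0,128-.819*k+.766*17)+0,Rt(-12.2,40))
k=20.5;go(D(41+.574*k-.643*17,0,128-.819*k+.766*17),Rt(-12.2,40))
E
```

```text
3.35 q [ 0.    0.22  0.03  2.24  1.03  0.12 -2.74] p [ 589.  -107.4  200. ] F [-0.  -0.1  0.2] w 0.0 0.0
slide [-40.8  -4.1  26.1] dr [0.1 4.3 0.5]
slide [-40.9  -4.1  38.1] dr [0.1 4.3 0.5]
slide [-41.   -4.1  48.1] dr [0.1 4.3 0.5]
slide [-41.1  -4.1  52.1] dr [0.1 4.3 0.5]
slide [-41.2  -4.1  63.6] dr [0.1 4.3 0.5]
```

q6 and q7 hit their limits, so a 40° tilt with this wrist turn will not do. Backing straight out along the tool axis, then trying 29°.

Emit:
jog_arm --plan '[{"slide": [0, 0, -15], "dr": [0, 0, 0]}, {"slide": [0, 0, -35], "dr": [0, 0, 0]}, {"slide": [0, 0, -60], "dr": [0, 0, 0]}, {"slide": [0, 0, -85], "dr": [0, 0, 0]}, {"slide": [-5, 0, -110], "dr": [0, -4, 0]}, {"slide": [-10, 0, -130], "dr": [0, -12, 0]}, {"slide": [-10, 0, -140], "dr": [0, -20, 0]}, {"slide": [-10, 0, -140], "dr": [0, -28, 0]}]'

```text
t: 4.15
position: [0.4993, -0.0867, 0.3115]
tool_rot: [[0.97, -0.203, 0.13], [-0.201, -0.979, -0.029], [0.133, 0.002, -0.991]]
contact_force: [1.7, 0.6, 0.2]
width: -0.0001
grasp_force: 0.0
```

```bash
python3 - <<'E'
from h import *
st();go(D(-25,0,235),Rt(-12.2,20));go(D(-25,0,235),Rt(-12.2,28))
E
```

```text
4.15 q [ 0.35  0.14 -0.34  1.84  0.09  1.04 -1.79] p [499.3 -86.7 311.5] F [1.7 0.6 0.2] w -0.1 0.0
slide [18.5 -2.4 79.6] dr [ 0.  12.3  0.5]
slide [18.5 -2.4 79.6] dr [-0.  20.3  0.5]
```

Emit:
jog_arm --plan '[{"slide": [4, 0, 16], "dr": [0, 4, 0]}, {"slide": [9, -1, 32], "dr": [0, 8, 0]}, {"slide": [13, -2, 48], "dr": [0, 12, 0]}, {"slide": [18, -2, 64], "dr": [0, 16, 0.5]}, {"slide": [20, -2, 78], "dr": [0, 20, 0.5]}, {"slide": [22, -2, 82], "dr": [0, 20.3, 0.5]}, {"slide": [22, -2, 82], "dr": [0, 20.3, 0.5]}, {"slide": [22, -2, 82], "dr": [0, 20.3, 0.5]}]'

```text
t: 4.95
position: [0.5333, -0.0927, 0.2308]
tool_rot: [[0.862, -0.214, 0.459], [-0.188, -0.977, -0.102], [0.471, 0.002, -0.882]]
contact_force: [-0.8, -0.5, -0.4]
width: 0.0001
grasp_force: 0.0
```

```bash
cat >> h.py <<'E'
def press(k,s=0,t=28):  # k mm along press from touching, s back-off along tool
    p=np.radians(t);a=np.array([np.sin(p),0,-np.cos(p)])
    q=np.array([37.7+.574*k,0,125.7-.819*k])-a*(17+s)
    go(D(*q),Rt(-12.2,t))
E
python3 - <<'E'
from h import *
st();press(0,40);press(0,5);press(22)
E
```

```text
4.95 q [ 0.28  0.12 -0.3   2.19  0.38  0.38 -2.11] p [533.3 -92.7 230.8] F [-0.8 -0.5 -0.4] w 0.1 0.0
slide [ 1.  -1.3 62.6] dr [ 0.1 -0.1 -0.1]
slide [ 1.  -1.4 97.6] dr [ 0.1 -0.1 -0.1]
slide [  3.6  -1.4 124.4] dr [ 0.1 -0.1 -0.1]
```

Emit:
jog_arm --plan '[{"slide": [0, 0, 12], "dr": [0, 0, 0]}, {"slide": [0, -1, 27], "dr": [0, 0, 0]}, {"slide": [1, -1, 42], "dr": [0, 0, 0]}, {"slide": [1, -1, 57], "dr": [0, 0, 0]}, {"slide": [1, -1, 72], "dr": [0, 0, 0]}, {"slide": [1, -1, 84], "dr": [0, 0, 0]}, {"slide": [1, -1, 92], "dr": [0, 0, 0]}, {"slide": [1, -1, 96], "dr": [0, 0, 0]}]'

```text
t: 5.75
position: [0.5785, -0.102, 0.1455]
tool_rot: [[0.862, -0.214, 0.459], [-0.188, -0.977, -0.103], [0.471, 0.002, -0.882]]
contact_force: [-0.4, -0.1, 0.8]
width: 0.0
grasp_force: 0.0
```

```bash
python3 - <<'E'
from h import *
st();press(0,0);press(10);press(20);press(23)
im,d=arm.get_image('scene');cv2.imwrite('pics/p2.png',cv2.resize(im[130:270,230:370,::-1],(600,600)))
E
```

```text
5.75 q [ 0.09  0.32 -0.07  2.21  0.7   0.18 -2.42] p [ 578.5 -102.   145.5] F [-0.4 -0.1  0.8] w 0.0 0.0
slide [ 0.4 -0.7  5.7] dr [ 0.2 -0.1 -0.1]
slide [ 1.6 -0.7 15.6] dr [ 0.2 -0.1 -0.1]
slide [ 2.8 -0.8 25.5] dr [ 0.2 -0.1 -0.1]
slide [ 3.1 -0.8 28.5] dr [ 0.2 -0.1 -0.1]
```

View pics/p2.png

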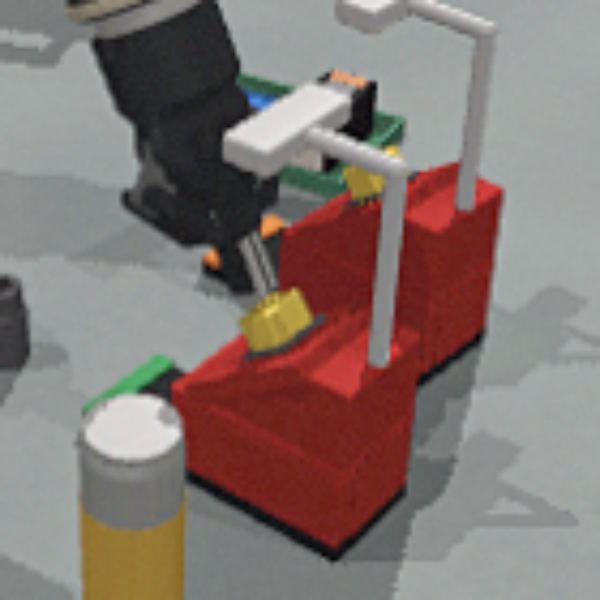

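The picture shows the shut fingertips at (270,290) just above the yellow face at (275,315), with the gripper body clear of the lamp bar at (290,125). Pressing in now, easing the tilt a little to stay off the q6 limit.

Emit:
jog_arm --plan '[{"slide": [0, -0.5, 3], "dr": [0, -0.5, 0]}, {"slide": [0.5, -0.5, 5], "dr": [0, -1, 0]}, {"slide": [0.5, -0.5, 7], "dr": [0, -1.5, 0]}, {"slide": [1, -0.5, 9], "dr": [0, -2, 0]}, {"slide": [1, -0.5, 11], "dr": [0, -2.5, 0]}, {"slide": [1.5, -0.5, 13], "dr": [0, -3, 0]}, {"slide": [1.5, -0.5, 15], "dr": [0, -3.5, 0]}, {"slide": [2, -0.5, 17], "dr": [0, -4, 0]}]'

```text
t: 6.6
position: [0.588, -0.1033, 0.1321]
tool_rot: [[0.892, -0.214, 0.399], [-0.195, -0.977, -0.088], [0.409, 0.001, -0.913]]
contact_force: [-1.4, 1.6, 7.1]
width: 0.0001
grasp_force: 3.5
```

```bash
python3 - <<'E'
from h import *
st();press(20,0,24);press(24,0,24)
E
```

```text
6.6 q [ 0.21  0.37 -0.21  2.13  0.59  0.28 -2.3 ] p [ 588.  -103.3  132.1] F [-1.4  1.6  7.1] w 0.1 3.5
slide [2.4 0.1 9.1] dr [ 0.1 -0.1 -0.1]
slide [ 3.2  0.1 13. ] dr [ 0.1 -0.1 -0.1]
```

Emit:
jog_arm --plan '[{"slide": [0.4, 0, 1.5], "dr": [0, 0, 0]}, {"slide": [0.8, 0, 3], "dr": [0, 0, 0]}, {"slide": [1.2, 0, 4.5], "dr": [0, 0, 0]}, {"slide": [1.6, 0, 6], "dr": [0, 0, 0]}, {"slide": [2, 0, 7.5], "dr": [0, 0, 0]}, {"slide": [2.3, 0, 8.7], "dr": [0, 0, 0]}, {"slide": [2.6, 0, 10], "dr": [0, 0, 0]}, {"slide": [2.6, 0, 10], "dr": [0, 0, 0]}]'

```text
t: 7.4
position: [0.593, -0.1043, 0.1253]
tool_rot: [[0.892, -0.214, 0.399], [-0.194, -0.977, -0.089], [0.409, 0.002, -0.913]]
contact_force: [-23.6, 5.3, 33.7]
width: 0.0001
grasp_force: 21.0
```

```bash
python3 - <<'E'
from h import *
s=st();press(20,0,24)
im,d=arm.get_image('scene');W=cloud('scene',d)
P=(W-O)@np.c_[X,Y,Zw]*1000
m=(P[...,0]>-85)&(P[...,0]<-3)&(abs(P[...,1])<36)&(P[...,2]>40)&(P[...,2]<66)&(d>0)
print(m.sum(), np.round(np.percentile(P[m],[3,50,97],axis=0),1) if m.sum() else '')
E
```

```text
7.4 q [ 0.2   0.39 -0.2   2.12  0.61  0.26 -2.31] p [ 593.  -104.3  125.3] F [-23.6   5.3  33.7] w 0.1 21.0
slide [0.7 0.1 0.7] dr [ 0.2 -0.1 -0.1]
208 [[-49.1 -25.5  41.8]
 [-28.9 -12.7  58.8]
 [-10.   15.5  61.3]]
```

Pressed to the stop (about 41 N at the fingertips), and the depth reading shows the pack out to x = -49 mm. Retreating.

Emit:
jog_arm --plan '[{"slide": [0, 0, -8], "dr": [0, 0, 0]}, {"slide": [0, 0, -25], "dr": [0, 0, 0]}, {"slide": [0, 0, -50], "dr": [0, 0, 0]}, {"slide": [0, 0, -80], "dr": [0, 0, 0]}, {"slide": [-5, 0, -110], "dr": [0, -3, 0]}, {"slide": [-15, 0, -130], "dr": [0, -10, 0]}, {"slide": [-25, 0, -140], "dr": [0, -17, 0]}, {"slide": [-40, 0, -140], "dr": [0, -24, 0]}]'

```text
t: 8.25
position: [0.5026, -0.0845, 0.2377]
tool_rot: [[0.977, -0.214, 0.0], [-0.214, -0.977, -0.0], [0.0, -0.0, -1.0]]
contact_force: [0.7, -0.1, -0.4]
width: 0.0002
grasp_force: 0.0
```

```bash
python3 - <<'E'
from h import *
s=st();go(D(-60,0,200),Rt(-12.2));go(D(-32,0,120),Rt(-12.2));go(D(-32,0,38),Rt(-12.2))
im,d=arm.get_image('top');W=cloud('top',d);np.savez('pics/t1.npz',im=im,d=d)
P=(W-O)@np.c_[X,Y,Zw]*1000
m=(P[...,0]>-85)&(P[...,0]<-3)&(abs(P[...,1])<36)&(P[...,2]>50)&(P[...,2]<68)&(d>0)
print(m.sum(), np.round(np.percentile(P[m],[3,50,97],axis=0),1) if m.sum() else '')
cv2.imwrite('pics/p3.png',cv2.resize(im[90:220,200:330,::-1],(600,600)))
E
```

```text
8.25 q [ 0.44  0.3  -0.48  1.83  0.16  1.04 -1.89] p [502.6 -84.5 237.7] F [ 0.7 -0.1 -0.4] w 0.2 0.0
slide [-8.9  0.4 37.7] dr [-0.  -0.  -0.2]
slide [ 19.1   0.3 117.7] dr [-0.  -0.  -0.2]
slide [ 19.1   0.3 199.7] dr [-0.  -0.  -0.2]
0
```

View pics/p3.png

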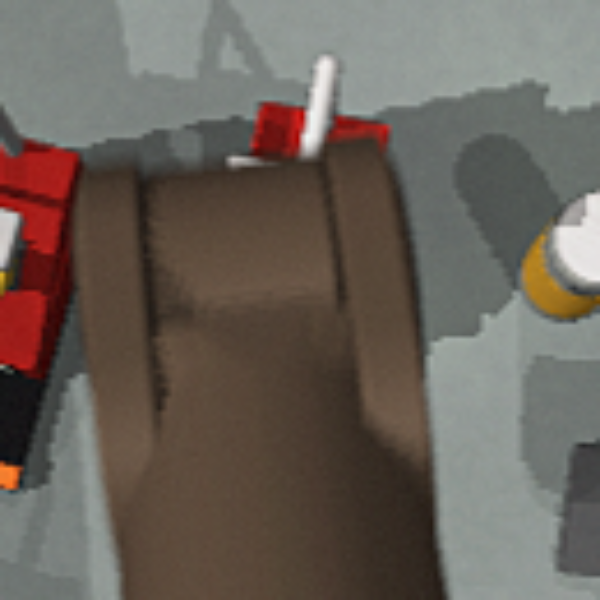

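The top view is filled by the forearm and wrist at (250,300), so it hides the pack. I use its depth to see whether the wrist would clear the lamp bar at the grasp.

```bash
python3 - <<'E'
from h import *
z=np.load('pics/t1.npz');W=cloud('top',z['d']);P=(W-O)@np.c_[X,Y,Zw]*1000
m=(z['d']>0)&(P[...,2]>270)&(P[...,0]>-150)
Q=P[m];Q=Q-np.array([-51,0,237.7])
for a in range(30,420,30):
    k=Q[(Q[:,2]>=a)&(Q[:,2]<a+30)]
    if len(k)>5: print(a,len(k),np.round([*np.percentile(k[:,0],[2,98]),*np.percentile(k[:,1],[2,98])]))
im,d=arm.get_image('scene');W=cloud('scene',d);P=(W-O)@np.c_[X,Y,Zw]*1000
m=(d>0)&(P[...,2]>200)&(abs(P[...,0]+51)<120)&(abs(P[...,1])<120)
Q=P[m]-np.array([-51,0,237.7])
for a in range(-10,420,30):
    k=Q[(Q[:,2]>=a)&(Q[:,2]<a+30)]
    if len(k)>5: print('s',a,len(k),np.round([*np.percentile(k[:,0],[2,98]),*np.percentile(k[:,1],[2,98])]))
m=(P[...,0]>-85)&(P[...,0]<-3)&(abs(P[...,1])<36)&(P[...,2]>20)&(P[...,2]<66)&(d>0)
print(m.sum(), np.round(np.percentile(P[m],[1,3,50,97],axis=0),1))
E
```

```text
330 9 [ 32.  55. -14.  53.]
360 968 [-18.  53. -49.  55.]
390 3467 [-76.  29. -62.  45.]
s -10 480 [ -5. 115. -43.  33.]
s 20 248 [-11.  16. -49.  36.]
s 50 419 [-11.  19. -64.  53.]
s 80 274 [ -8.  33. -47.  31.]
s 110 410 [-19.  37. -40.  15.]
s 140 397 [-26.  38. -39.  15.]
s 170 533 [-22.  43. -44.  16.]
s 200 545 [-26.  42. -44.  12.]
s 230 568 [-22.  42. -43.  17.]
s 260 603 [-22.  43. -44.  13.]
s 290 649 [-19.  50. -57.  39.]
s 320 1029 [-47.  62. -67.  43.]
s 350 9 [ 41.  64. -46. -29.]
225 [[-50.7 -26.5  30.3]
 [-49.2 -25.7  33.8]
 [-30.4 -15.4  58.4]
 [-10.6  15.8  61.4]]
```

Clearance is good: 23 mm to the lamp bar, with the wide wrist well above it. The pack's front is at x = -50. Opening and descending.

Emit:
jog_arm --plan '[{"slide": [4, 0, 10], "dr": [0, 0, 0]}, {"slide": [8, 1, 25], "dr": [0, 0, 0]}, {"slide": [12, 1, 45], "dr": [0, 0, 0]}, {"slide": [16, 1, 65], "dr": [0, 0, 0]}, {"slide": [19, 1, 85], "dr": [0, 0, 0]}, {"slide": [19, 1, 105], "dr": [0, 0, 0]}, {"slide": [19, 1, 120], "dr": [0, 0, 0]}, {"slide": [19, 1, 130], "dr": [0, 0, 0]}]' --gripper 85

```text
t: 9.15
position: [0.5195, -0.0894, 0.1033]
tool_rot: [[0.977, -0.213, 0.001], [-0.213, -0.977, -0.001], [0.001, 0.001, -1.0]]
contact_force: [0.2, 0.7, 0.5]
width: 0.0849
grasp_force: 0.0
```

Emit:
jog_arm --plan '[{"slide": [0, 0, 8], "dr": [0, 0, 0]}, {"slide": [0, 0, 18], "dr": [0, 0, 0]}, {"slide": [0, 0, 28], "dr": [0, 0, 0]}, {"slide": [0, 0, 38], "dr": [0, 0, 0]}, {"slide": [0, 0, 48], "dr": [0, 0, 0]}, {"slide": [0, 0, 58], "dr": [0, 0, 0]}, {"slide": [0, 0, 65], "dr": [0, 0, 0]}, {"slide": [0, 0, 70], "dr": [0, 0, 0]}]'

```text
t: 9.95
position: [0.5204, -0.0898, 0.0341]
tool_rot: [[0.977, -0.214, 0.0], [-0.214, -0.977, -0.001], [0.0, 0.001, -1.0]]
contact_force: [0.1, 0.2, 0.2]
width: 0.0848
grasp_force: 0.0
```

```bash
python3 - <<'E'
from h import *
s=st();go(D(-32,-1,37),Rt(-12.2))
E
```

```text
9.95 q [ 0.34  0.59 -0.37  1.99  0.36  0.62 -2.05] p [520.4 -89.8  34.1] F [0.1 0.2 0.2] w 84.8 0.0
slide [ 0.6  0.  -2.9] dr [ 0.1 -0.  -0.1]
```

Emit:
jog_arm --plan '[{"slide": [0, 0, -2], "dr": [0, 0, 0]}, {"slide": [0, 0, -2], "dr": [0, 0, 0]}, {"slide": [0, 0, -2], "dr": [0, 0, 0]}, {"slide": [0, 0, -2], "dr": [0, 0, 0]}, {"slide": [0, 0, -2], "dr": [0, 0, 0]}, {"slide": [0, 0, -2], "dr": [0, 0, 0]}, {"slide": [0, 0, -2], "dr": [0, 0, 0]}, {"slide": [0, 0, -2], "dr": [0, 0, 0]}]' --gripper 35

```text
t: 10.75
position: [0.5211, -0.0898, 0.0375]
tool_rot: [[0.977, -0.214, 0.002], [-0.214, -0.977, -0.002], [0.002, 0.001, -1.0]]
contact_force: [-1.3, -0.7, 5.5]
width: 0.0434
grasp_force: 61.4
```

```bash
python3 - <<'E'
from h import *
s=st()
E
```

```text
10.75 q [ 0.34  0.59 -0.37  1.99  0.35  0.62 -2.05] p [521.1 -89.8  37.5] F [-1.3 -0.7  5.5] w 43.4 61.4
```

Emit:
jog_arm --plan '[{"slide": [-4, 0, -0.5], "dr": [0, 0, 0]}, {"slide": [-12, 0, -0.8], "dr": [0, 0, 0]}, {"slide": [-21, 0, -0.8], "dr": [0, 0, 0]}, {"slide": [-30, 0, -0.8], "dr": [0, 0, 0]}, {"slide": [-39, 0, -0.8], "dr": [0, 0, 0]}, {"slide": [-47, 0, -0.8], "dr": [0, 0, 0]}, {"slide": [-53, 0, -1], "dr": [0, 0, 0]}, {"slide": [-56, 0, -3], "dr": [0, 0, 0]}]'

```text
t: 11.55
position: [0.4647, -0.0777, 0.0396]
tool_rot: [[0.977, -0.214, -0.001], [-0.214, -0.977, -0.002], [-0.0, 0.002, -1.0]]
contact_force: [-0.7, 0.1, -2.9]
width: 0.0434
grasp_force: 61.0
```

```bash
python3 - <<'E'
from h import *
s=st();print(np.round((s['position']-O)@np.c_[X,Y,Zw]*1000,1))
im,d=arm.get_image('scene');W=cloud('scene',d);P=(W-O)@np.c_[X,Y,Zw]*1000
m=(P[...,0]>-130)&(P[...,0]<-3)&(abs(P[...,1])<36)&(P[...,2]>20)&(P[...,2]<56)&(d>0)
print(m.sum(), np.round(np.percentile(P[m],[1,3,50,97],axis=0),1))
cv2.imwrite('pics/p4.png',cv2.resize(im[130:270,210:350,::-1],(600,600)))
E
```

```text
11.55 q [ 0.34  0.52 -0.37  2.13  0.36  0.55 -2.09] p [464.7 -77.7  39.6] F [-0.7  0.1 -2.9] w 43.4 61.0
[-89.6  -1.   39.6]
215 [[-85.7 -35.1  20.4]
 [-83.1 -34.6  21.8]
 [-53.7 -24.7  43.4]
 [-17.6   7.5  55. ]]
```

View pics/p4.png

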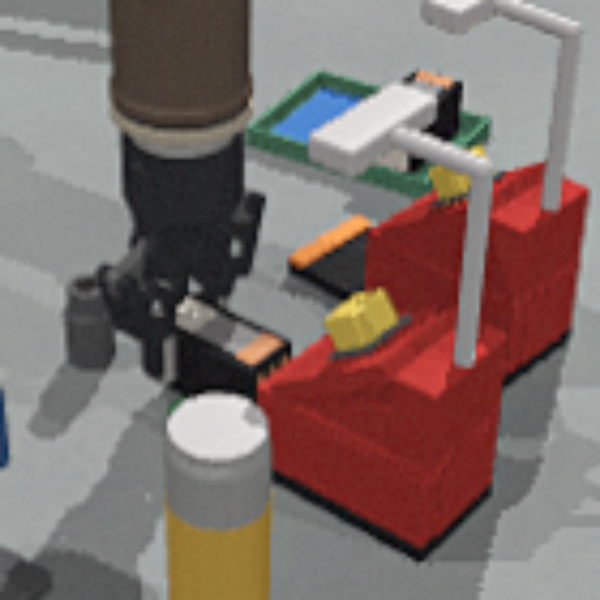

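The picture shows the pack gripped at its label end at (190,310), contacts end clear of the mouth at (280,360), dock and socket undisturbed. Lifting and turning the label towards the reader.

Emit:
jog_arm --plan '[{"slide": [-2, 0, -15], "dr": [0, 0, 0]}, {"slide": [-4, 0, -40], "dr": [0, 0, 0]}, {"slide": [-5, 0, -70], "dr": [0, 0, 0]}, {"slide": [-5, 0, -100], "dr": [0, 0, -5]}, {"slide": [-5, 5, -125], "dr": [0, 0, -13]}, {"slide": [-5, 15, -140], "dr": [0, 0, -21]}, {"slide": [-5, 25, -140], "dr": [0, 0, -29]}, {"slide": [-5, 35, -140], "dr": [0, 0, -37]}]'

```text
t: 12.4
position: [0.4537, -0.1113, 0.1806]
tool_rot: [[0.907, 0.422, 0.002], [0.422, -0.907, -0.002], [0.001, 0.003, -1.0]]
contact_force: [-0.0, -0.7, -2.6]
width: 0.0429
grasp_force: 61.1
```

```bash
cat >> h.py <<'E'
a_=np.radians(81.3);U=np.array([np.cos(a_),np.sin(a_),0])
SPOT=np.array([.4414,-.313,.130])+.070*U
LAB=SPOT+.018*U+[0,0,.0015]; CON=SPOT+.072*U+[0,0,.0015]
E
python3 - <<'E'
from h import *
s=st();print(LAB,CON);go(LAB+[0,0,.04],Rt(81.3));go(LAB,Rt(81.3))
im,d=arm.get_image('top');z=np.load('pics/top0.npz')
b=cv2.resize(z['im'][170:230,310:370,::-1],(400,400),interpolation=2)
im,d=arm.get_image('scene');a=cv2.resize(im[100:300,130:330,::-1],(400,400),interpolation=2)
cv2.imwrite('pics/p5.png',np.hstack([b,a]))
E
```

```text
12.4 q [ 0.63  0.33 -0.63  1.99  0.25  0.89 -1.26] p [ 453.7 -111.3  180.6] F [-0.  -0.7 -2.6] w 42.9 61.1
[ 0.45471095 -0.22601254  0.1315    ] [ 0.46287904 -0.17263387  0.1315    ]
slide [-47.5 104.4   9.4] dr [  0.2   0.  -56.3]
slide [-47.6 104.3  49.4] dr [  0.2   0.  -56.3]
```

View pics/p5.png

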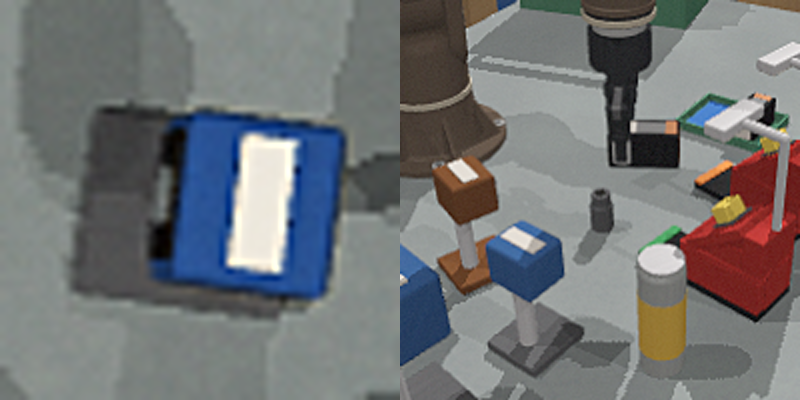

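The left half shows the small reader with its dark window on the image-left (+y) side at (165,190). The right half shows the pack held level at (645,145). Going to the label pose.

Emit:
jog_arm --plan '[{"slide": [-3, 10, 0], "dr": [0, 0, -8]}, {"slide": [-9, 25, 0], "dr": [0, 0, -16]}, {"slide": [-15, 40, 0], "dr": [0, 0, -24]}, {"slide": [-22, 55, 2], "dr": [0, 0, -32]}, {"slide": [-30, 70, 6], "dr": [0, 0, -40]}, {"slide": [-38, 85, 12], "dr": [0.1, 0, -48]}, {"slide": [-44, 97, 18], "dr": [0.2, 0, -56.3]}, {"slide": [-47.5, 104.4, 28], "dr": [0.2, 0, -56.3]}]'

```text
t: 13.3
position: [0.4541, -0.2264, 0.1517]
tool_rot: [[0.16, 0.987, -0.001], [0.987, -0.16, 0.001], [0.0, -0.002, -1.0]]
contact_force: [-0.2, 0.2, -2.0]
width: 0.0433
grasp_force: 61.2
```

```bash
python3 - <<'E'
from h import *
s=st();go(LAB,Rt(81.3))
E
```

```text
13.3 q [ 0.95  0.48 -0.79  1.93  0.42  0.91 -0.21] p [ 454.1 -226.4  151.7] F [-0.2  0.2 -2. ] w 43.3 61.2
slide [ 0.4  0.6 20.2] dr [-0.1 -0.  -0.5]
```

Emit:
jog_arm --plan '[{"slide": [0, 0.5, 5], "dr": [0, 0, -0.5]}, {"slide": [0.4, 0.6, 12], "dr": [0, 0, -0.5]}, {"slide": [0.4, 0.6, 18], "dr": [0, 0, -0.5]}, {"slide": [0.4, 0.6, 20], "dr": [0, 0, -0.5]}, {"slide": [0.4, 0.6, 20], "dr": [0, 0, -0.5]}, {"slide": [0.4, 0.6, 20], "dr": [0, 0, -0.5]}, {"slide": [0.4, 0.6, 20], "dr": [0, 0, -0.5]}, {"slide": [0.4, 0.6, 20], "dr": [0, 0, -0.5]}]'

```text
t: 14.1
position: [0.4545, -0.2252, 0.1323]
tool_rot: [[0.149, 0.989, -0.001], [0.989, -0.149, 0.0], [0.0, -0.002, -1.0]]
contact_force: [0.4, -0.5, -1.6]
width: 0.0436
grasp_force: 61.2
```

```bash
cat >> h.py <<'E'
def readframe(n='scene'):
    im,d=arm.get_image(n);W=cloud(n,d);V=np.array([-U[1],U[0],0])
    # coords: u out of window from spot, v lateral, z rel. to spot
    Q=(W-SPOT)@np.c_[U,V,Zw]*1000
    m=(d>0)&(Q[...,0]>-12)&(Q[...,0]<120)&(abs(Q[...,1])<45)&(abs(Q[...,2])<22)
    print('pack pts',m.sum(),np.round(np.percentile(Q[m],[1,3,50,97,99],axis=0),1))
    k=(d>0)&(Q[...,0]>-110)&(Q[...,0]<-20)&(abs(Q[...,1])<50)&(abs(Q[...,2])<20)
    print('reader pts',k.sum(),np.round(np.percentile(Q[k],[1,3,50,97,99],axis=0),1))
    t=(d>0)&(Q[...,0]>-12)&(Q[...,0]<120)&(abs(Q[...,1])<30)&(abs(Q[...,2]-24)<4)
    print('top z',t.sum(),np.round(np.median(Q[t],0),1) if t.sum() else '')
    return im,d
E
python3 - <<'E'
from h import *
s=st();go(LAB,Rt(81.3));im,d=readframe()
cv2.imwrite('pics/p6.png',cv2.resize(im[90:290,130:330,::-1],(600,600)))
E
```

```text
14.1 q [ 0.93  0.5  -0.77  1.95  0.45  0.88 -0.23] p [ 454.5 -225.2  132.3] F [ 0.4 -0.5 -1.6] w 43.6 61.2
slide [-0.7  0.3  0.8] dr [-0.1 -0.   0.1]
pack pts 449 [[ -3.7 -34.9 -21.7]
 [ -3.2 -34.3 -20.8]
 [  5.6 -19.7  -0.3]
 [ 82.4  21.2  21. ]
 [ 84.9  34.5  21.5]]
reader pts 509 [[-102.8  -33.5  -19.6]
 [-102.5  -33.   -18.9]
 [ -99.1  -30.     0.4]
 [ -48.9   26.    19.1]
 [ -46.6   29.    19.6]]
top z 164 [ 8.9  3.3 23.9]
```

View pics/p6.png

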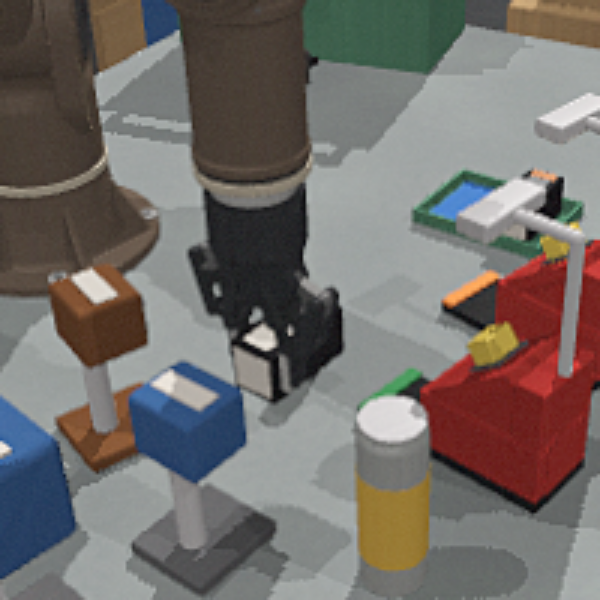

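The picture shows the white label end at (258,365) squarely facing the small blue reader at (190,420). The depth check puts it within about 2 mm of the spot. Holding.

Emit:
jog_arm --plan '[{"slide": [0, 0, 0.8], "dr": [0, 0, 0]}, {"slide": [0, 0, 0.8], "dr": [0, 0, 0]}, {"slide": [0, 0, 0.8], "dr": [0, 0, 0]}, {"slide": [0, 0, 0.8], "dr": [0, 0, 0]}, {"slide": [0, 0, 0.8], "dr": [0, 0, 0]}, {"slide": [0, 0, 0.8], "dr": [0, 0, 0]}, {"slide": [0, 0, 0.8], "dr": [0, 0, 0]}, {"slide": [0, 0, 0.8], "dr": [0, 0, 0]}]'

```text
t: 14.95
position: [0.4544, -0.2252, 0.1312]
tool_rot: [[0.149, 0.989, -0.002], [0.989, -0.149, 0.0], [0.0, -0.002, -1.0]]
contact_force: [0.7, -0.7, -1.8]
width: 0.0437
grasp_force: 61.2
```

Emit:
jog_arm --plan '[{"slide": [0, 0, 0], "dr": [0, 0, 0]}, {"slide": [0, 0, 0], "dr": [0, 0, 0]}, {"slide": [0, 0, 0], "dr": [0, 0, 0]}, {"slide": [0, 0, 0], "dr": [0, 0, 0]}, {"slide": [0, 0, 0], "dr": [0, 0, 0]}, {"slide": [0, 0, 0], "dr": [0, 0, 0]}, {"slide": [0, 0, 0], "dr": [0, 0, 0]}, {"slide": [0, 0, 0], "dr": [0, 0, 0]}]'

```text
t: 15.75
position: [0.4544, -0.2252, 0.1312]
tool_rot: [[0.149, 0.989, -0.002], [0.989, -0.149, 0.001], [0.0, -0.002, -1.0]]
contact_force: [0.1, 1.2, -1.4]
width: 0.0433
grasp_force: 61.2
```

```bash
python3 - <<'E'
from h import *
s=st();go(LAB,Rt(81.3));go(np.array([.45,-.12,.17]),Rt(21.3))
E
```

```text
15.75 q [ 0.93  0.5  -0.77  1.95  0.45  0.87 -0.23] p [ 454.4 -225.2  131.2] F [ 0.1  1.2 -1.4] w 43.3 61.2
slide [-0.8  0.4 -0.3] dr [-0.1 -0.   0.1]
slide [103.3 -20.1 -38.7] dr [-0.1  0.  60.1]
```

Label held for about 1.6 s. Backing off, and turning the way that keeps the last joint within range.

Emit:
jog_arm --plan '[{"slide": [25, 0, -10], "dr": [0, 0, 0]}, {"slide": [60, -5, -25], "dr": [0, 0, -4]}, {"slide": [90, -15, -40], "dr": [0, 0, -12]}, {"slide": [105, -20, -40], "dr": [0, 0, -20]}, {"slide": [105, -20, -40], "dr": [0, 0, -28]}, {"slide": [105, -20, -40], "dr": [0, 0, -36]}, {"slide": [105, -20, -40], "dr": [0, 0, -44]}, {"slide": [105, -20, -40], "dr": [0, 0, -52]}]'

```text
t: 16.55
position: [0.4503, -0.1184, 0.1714]
tool_rot: [[-0.692, 0.722, -0.002], [0.722, 0.692, 0.0], [0.001, -0.001, -1.0]]
contact_force: [-0.2, 0.0, -1.7]
width: 0.0434
grasp_force: 61.2
```

Emit:
jog_arm --plan '[{"slide": [0, 0, 0], "dr": [0, 0, -8]}, {"slide": [0, 0, 0], "dr": [0, 0, -16]}, {"slide": [0, 0, 0], "dr": [0, 0, -24]}, {"slide": [0, 0, 0], "dr": [0, 0, -32]}, {"slide": [0, 0, 0], "dr": [0, 0, -40]}, {"slide": [0, 0, 0], "dr": [0, 0, -48]}, {"slide": [0, 0, 0], "dr": [0, 0, -56]}, {"slide": [0, 0, 0], "dr": [0, 0, -64]}]'

```text
t: 17.35
position: [0.4503, -0.1185, 0.1713]
tool_rot: [[-0.952, -0.305, -0.002], [-0.305, 0.952, 0.0], [0.002, 0.001, -1.0]]
contact_force: [0.0, 0.0, -1.1]
width: 0.0432
grasp_force: 61.2
```

```bash
python3 - <<'E'
from h import *
s=st();go(CON+.03*U+[0,0,.03],Rt(261.3))
E
```

```text
17.35 q [ 1.04  0.57 -1.24  1.98  0.63  1.05  1.39] p [ 450.3 -118.5  171.3] F [ 0.   0.  -1.1] w 43.2 61.2
slide [ -8.8 -28.6   9.7] dr [  0.1  -0.1 -63.5]
```

Emit:
jog_arm --plan '[{"slide": [-1, -3, 0], "dr": [0, 0, -8]}, {"slide": [-2, -7, 0], "dr": [0, 0, -16]}, {"slide": [-3, -11, 0], "dr": [0, 0, -24]}, {"slide": [-4, -14, 0], "dr": [0, 0, -32]}, {"slide": [-5, -18, 0], "dr": [0, 0, -40]}, {"slide": [-6, -22, 2], "dr": [0, 0, -48]}, {"slide": [-8, -26, 5], "dr": [0, 0, -56]}, {"slide": [-9, -29, 10], "dr": [0.1, -0.1, -63.5]}]'

```text
t: 18.15
position: [0.468, -0.1437, 0.1613]
tool_rot: [[-0.152, -0.988, 0.001], [-0.988, 0.152, 0.0], [-0.001, -0.001, -1.0]]
contact_force: [-1.0, 0.1, -2.7]
width: 0.0437
grasp_force: 61.2
```

```bash
python3 - <<'E'
from h import *
s=st();go(CON,Rt(261.3))
E
```

```text
18.15 q [ 1.06  0.64 -1.25  1.94  0.7   1.09  2.5 ] p [ 468.  -143.7  161.3] F [-1.   0.1 -2.7] w 43.7 61.2
slide [29.4  0.7 29.8] dr [-0.   0.  -0.1]
```

Emit:
jog_arm --plan '[{"slide": [0, 0, 8], "dr": [0, 0, 0]}, {"slide": [3, 0, 18], "dr": [0, 0, 0]}, {"slide": [9, 0.3, 26], "dr": [0, 0, 0]}, {"slide": [17, 0.5, 29.5], "dr": [0, 0, 0]}, {"slide": [24, 0.7, 29.8], "dr": [0, 0, 0]}, {"slide": [28, 0.7, 29.8], "dr": [0, 0, 0]}, {"slide": [29.4, 0.7, 29.8], "dr": [0, 0, -0.1]}, {"slide": [29.4, 0.7, 29.8], "dr": [0, 0, -0.1]}]'

```text
t: 18.95
position: [0.4624, -0.1725, 0.1317]
tool_rot: [[-0.156, -0.988, 0.001], [-0.988, 0.156, 0.001], [-0.001, -0.001, -1.0]]
contact_force: [-0.2, -0.6, -1.9]
width: 0.0434
grasp_force: 61.2
```

```bash
python3 - <<'E'
from h import *
s=st();go(CON,Rt(261.3));im,d=readframe()
cv2.imwrite('pics/p7.png',cv2.resize(im[90:290,130:330,::-1],(600,600)))
E
```

```text
18.95 q [ 1.09  0.68 -1.21  1.96  0.75  1.05  2.51] p [ 462.4 -172.5  131.7] F [-0.2 -0.6 -1.9] w 43.4 61.2
slide [ 0.  -0.5  0.2] dr [-0.   0.  -0.3]
pack pts 567 [[ -3.6 -34.4 -21.7]
 [ -3.1 -33.6 -20.3]
 [ 17.4 -20.3   3.2]
 [ 69.8  20.2  21.6]
 [ 74.4  25.2  21.9]]
reader pts 505 [[-102.8  -33.7  -19.5]
 [-102.6  -33.1  -18.7]
 [ -99.1  -30.     0.3]
 [ -49.4   26.    18.6]
 [ -46.8   28.7   19.7]]
top z 389 [36.5  0.3 23.3]
```

View pics/p7.png

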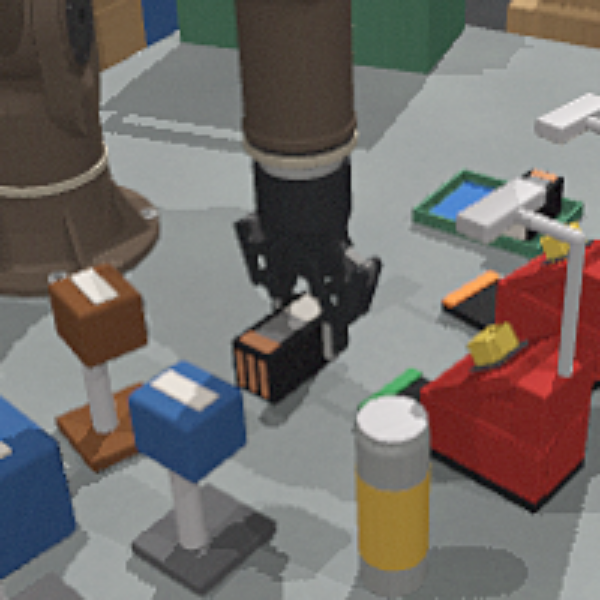

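The picture shows the copper contacts end at (258,370) facing the small blue reader, pack level, with the same offset as the label end. Holding, and meanwhile measuring how low the fingertips are.

Emit:
jog_arm --plan '[{"slide": [0, 0, 0], "dr": [0, 0, 0]}, {"slide": [0, 0, 0], "dr": [0, 0, 0]}, {"slide": [0, 0, 0], "dr": [0, 0, 0]}, {"slide": [0, 0, 0], "dr": [0, 0, 0]}, {"slide": [0, 0, 0], "dr": [0, 0, 0]}, {"slide": [0, 0, 0], "dr": [0, 0, 0]}, {"slide": [0, 0, 0], "dr": [0, 0, 0]}, {"slide": [0, 0, 0], "dr": [0, 0, 0]}]'

```text
t: 19.8
position: [0.4623, -0.1722, 0.1314]
tool_rot: [[-0.156, -0.988, 0.0], [-0.988, 0.156, 0.001], [-0.001, -0.0, -1.0]]
contact_force: [-0.1, -0.3, -1.9]
width: 0.0441
grasp_force: 61.2
```

Emit:
jog_arm --plan '[{"slide": [0, 0, 0], "dr": [0, 0, 0]}, {"slide": [0, 0, 0], "dr": [0, 0, 0]}, {"slide": [0, 0, 0], "dr": [0, 0, 0]}, {"slide": [0, 0, 0], "dr": [0, 0, 0]}, {"slide": [0, 0, 0], "dr": [0, 0, 0]}, {"slide": [0, 0, 0], "dr": [0, 0, 0]}, {"slide": [0, 0, 0], "dr": [0, 0, 0]}, {"slide": [0, 0, 0], "dr": [0, 0, 0]}]'

```text
t: 20.6
position: [0.4623, -0.1723, 0.1314]
tool_rot: [[-0.156, -0.988, 0.0], [-0.988, 0.156, 0.001], [-0.001, -0.0, -1.0]]
contact_force: [-0.2, -1.3, -0.1]
width: 0.0433
grasp_force: 61.2
```

```bash
cat >> h.py <<'E'
u=np.radians(265.3);PT=np.array([.4003,.2847,.0325])-.027*np.array([np.cos(u),np.sin(u),0])
E
python3 - <<'E'
from h import *
s=st();im,d=arm.get_image('scene');W=cloud('scene',d);R=s['tool_rot']
Q=(W-s['position'])@R*1000
m=(d>0)&(abs(Q[...,0])<16)&(abs(Q[...,1])>24)&(abs(Q[...,1])<45)&(Q[...,2]>-15)&(Q[...,2]<35)
q=Q[m];print(len(q),np.round(np.percentile(q,[1,5,50,95,99],axis=0),1))
print(PT);go(s['position']+[0,.05,.09],R);go(PT+[0,0,.13],Rt(265.3))
E
```

```text
20.6 q [ 1.08  0.68 -1.21  1.96  0.75  1.05  2.51] p [ 462.3 -172.3  131.4] F [-0.2 -1.3 -0.1] w 43.3 61.2
72 [[ -3.8 -35.8 -14.4]
 [ -2.5 -35.6 -14.2]
 [  8.7 -31.7  -3.9]
 [ 13.2 -24.4  11. ]
 [ 13.6  30.9  15.3]]
[0.40251234 0.31160921 0.0325    ]
slide [-49.5   7.7 -90. ] dr [ 0.  0. -0.]
slide [-468.7  134.3  -30.8] dr [-0.   0.  -4.3]
```

Contacts held for about 1.9 s. The fingers span about ±36 mm with tips about 13 mm ahead of the TCP, so they fit in the bay. Transferring high to the tray.

Emit:
jog_arm --plan '[{"slide": [-20, 3, -20], "dr": [0, 0, 0]}, {"slide": [-50, 12, -50], "dr": [0, 0, 0]}, {"slide": [-90, 25, -75], "dr": [0, 0, -1]}, {"slide": [-135, 39, -80], "dr": [0, 0, -2]}, {"slide": [-180, 52, -80], "dr": [0, 0, -3]}, {"slide": [-225, 65, -80], "dr": [0, 0, -4.3]}, {"slide": [-270, 78, -80], "dr": [0, 0, -4.3]}, {"slide": [-315, 90, -80], "dr": [0, 0, -4.3]}]'

```text
t: 21.45
position: [0.4217, 0.1545, 0.2118]
tool_rot: [[-0.081, -0.997, 0.001], [-0.997, 0.081, 0.0], [-0.0, -0.001, -1.0]]
contact_force: [1.0, -0.1, -1.5]
width: 0.0433
grasp_force: 61.5
```

```bash
python3 - <<'E'
from h import *
s=st();go(PT+[0,0,.12],Rt(265.3))
E
```

```text
21.45 q [ 0.46  0.44 -1.2   1.97  0.47  1.06  2.11] p [421.7 154.5 211.8] F [ 1.  -0.1 -1.5] w 43.3 61.5
slide [-155.    32.    59.3] dr [-0.1  0.   0. ]
```

Emit:
jog_arm --plan '[{"slide": [-20, 4, 0], "dr": [0, 0, 0]}, {"slide": [-50, 10, 3], "dr": [0, 0, 0]}, {"slide": [-80, 17, 10], "dr": [0, 0, 0]}, {"slide": [-110, 23, 20], "dr": [0, 0, 0]}, {"slide": [-135, 28, 33], "dr": [0, 0, 0]}, {"slide": [-150, 31, 45], "dr": [0, 0, 0]}, {"slide": [-155, 32, 55], "dr": [0, 0, 0]}, {"slide": [-155, 32, 59], "dr": [0, 0, 0]}]'

```text
t: 22.25
position: [0.4025, 0.31, 0.1518]
tool_rot: [[-0.08, -0.997, -0.001], [-0.997, 0.08, -0.0], [0.0, 0.001, -1.0]]
contact_force: [-0.5, -1.3, -2.2]
width: 0.0433
grasp_force: 61.4
```

```bash
python3 - <<'E'
from h import *
s=st();go(PT+[0,0,.02],Rt(265.3))
im,d=arm.get_image('scene');W=cloud('scene',d);Q=(W-s['position'])@s['tool_rot']*1000
m=(d>0)&(Q[...,0]>-40)&(Q[...,0]<100)&(abs(Q[...,1])<30)&(Q[...,2]>-40)&(Q[...,2]<40)
q=Q[m];print('tool-frame pack',len(q),np.round(np.percentile(q,[1,5,50,95,99],axis=0),1))
z=np.load('pics/top0.npz');i0,d0=z['im'],z['d'];Wt=cloud('top',d0)
m=mask(i0,(100,120,60),(130,255,255),(100,195,165,245))>0
P=plane('top',np.argwhere(m)[:,::-1],.007);print('pad on plane',rect(P))
cv2.imwrite('pics/p8.png',cv2.resize(im[90:210,220:360,::-1],(700,600)))
E
```

```text
22.25 q [-0.01  0.58 -1.05  1.91  0.6   1.    1.73] p [402.5 310.  151.8] F [-0.5 -1.3 -2.2] w 43.3 61.4
slide [-1.6  0.1 99.3] dr [ 0.  -0.   0.1]
tool-frame pack 458 [[ -8.5 -29.2 -39.3]
 [ -2.5 -25.6 -31.6]
 [ 49.6 -10.  -12.5]
 [ 75.8  23.6  21.1]
 [ 77.1  27.5  24.7]]
pad on plane (array([400.4, 284.1]), array([100.3,  60.9]), 85.3)
```

View pics/p8.png

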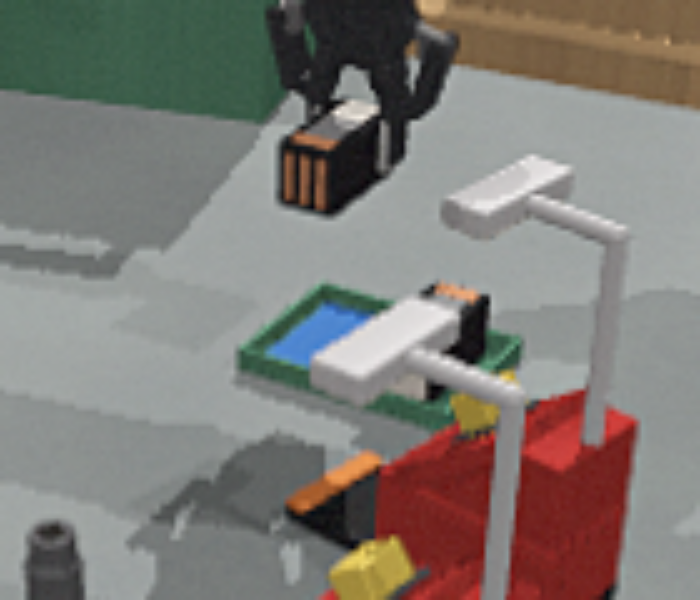

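The picture shows the pack level at (330,160), above and beyond the tray's blue pad at (320,335). The pad's plane-cast pose (400.4, 284.1, 85.3°) agrees with the plan. Lowering.

Emit:
jog_arm --plan '[{"slide": [0, 0, 8], "dr": [0, 0, 0]}, {"slide": [-1, 0, 22], "dr": [0, 0, 0]}, {"slide": [-1, 0, 37], "dr": [0, 0, 0]}, {"slide": [-1, 0, 52], "dr": [0, 0, 0]}, {"slide": [-1, 0, 67], "dr": [0, 0, 0]}, {"slide": [-1, 0, 80], "dr": [0, 0, 0]}, {"slide": [-1, 0, 92], "dr": [0, 0, 0]}, {"slide": [-1, 0, 98], "dr": [0, 0, 0]}]'

```text
t: 23.1
position: [0.4028, 0.3108, 0.0533]
tool_rot: [[-0.081, -0.997, -0.001], [-0.997, 0.081, -0.0], [0.0, 0.001, -1.0]]
contact_force: [-0.3, 0.1, -1.7]
width: 0.0433
grasp_force: 61.4
```

Emit:
jog_arm --plan '[{"slide": [0, 0, 2.5], "dr": [0, 0, 0]}, {"slide": [0, 0, 5], "dr": [0, 0, 0]}, {"slide": [0, 0, 7], "dr": [0, 0, 0]}, {"slide": [0, 0, 9], "dr": [0, 0, 0]}, {"slide": [0, 0, 11], "dr": [0, 0, 0]}, {"slide": [0, 0, 13], "dr": [0, 0, 0]}, {"slide": [0, 0, 14.5], "dr": [0, 0, 0]}, {"slide": [0, 0, 15.5], "dr": [0, 0, 0]}]'

```text
t: 23.9
position: [0.4032, 0.311, 0.0391]
tool_rot: [[-0.081, -0.997, 0.0], [-0.997, 0.081, 0.001], [-0.001, -0.0, -1.0]]
contact_force: [-0.9, -0.3, -0.9]
width: 0.0435
grasp_force: 61.4
```

```bash
python3 - <<'E'
from h import *
s=st();go(PT,Rt(265.3))
E
```

```text
23.9 q [-0.13  0.72 -0.9   2.01  0.79  0.81  1.56] p [403.2 311.   39.1] F [-0.9 -0.3 -0.9] w 43.5 61.4
slide [-0.5  0.7  6.6] dr [-0.  0.  0.]
```

Lowering slowly until touch-down.

Emit:
jog_arm --plan '[{"slide": [0, 0.4, 0.8], "dr": [0, 0, 0]}, {"slide": [0, 0.7, 1.6], "dr": [0, 0, 0]}, {"slide": [0, 0.7, 2.4], "dr": [0, 0, 0]}, {"slide": [0, 0.7, 3.2], "dr": [0, 0, 0]}, {"slide": [0, 0.7, 3.8], "dr": [0, 0, 0]}, {"slide": [0, 0.7, 4.3], "dr": [0, 0, 0]}, {"slide": [0, 0.7, 4.8], "dr": [0, 0, 0]}, {"slide": [0, 0.7, 5], "dr": [0, 0, 0]}]'

```text
t: 24.7
position: [0.4025, 0.3111, 0.0342]
tool_rot: [[-0.081, -0.997, 0.0], [-0.997, 0.081, 0.001], [-0.001, -0.0, -1.0]]
contact_force: [0.4, -0.0, -2.2]
width: 0.0432
grasp_force: 61.4
```

```bash
python3 - <<'E'
from h import *
s=st();go(PT,Rt(265.3))
E
```

```text
24.7 q [-0.14  0.73 -0.89  2.01  0.8   0.8   1.55] p [402.5 311.1  34.2] F [ 0.4 -0.  -2.2] w 43.2 61.4
slide [-0.5  0.   1.7] dr [-0.  0.  0.]
```

Emit:
jog_arm --plan '[{"slide": [0, 0, 0.5], "dr": [0, 0, 0]}, {"slide": [0, 0, 1], "dr": [0, 0, 0]}, {"slide": [0, 0, 1.4], "dr": [0, 0, 0]}, {"slide": [0, 0, 1.7], "dr": [0, 0, 0]}, {"slide": [0, 0, 2], "dr": [0, 0, 0]}, {"slide": [0, 0, 2.3], "dr": [0, 0, 0]}, {"slide": [0, 0, 2.5], "dr": [0, 0, 0]}, {"slide": [0, 0, 2.5], "dr": [0, 0, 0]}]'

```text
t: 25.5
position: [0.4025, 0.3112, 0.0326]
tool_rot: [[-0.081, -0.997, 0.001], [-0.997, 0.081, 0.0], [-0.0, -0.001, -1.0]]
contact_force: [-2.3, -3.5, 12.7]
width: 0.0437
grasp_force: 63.2
```

```bash
python3 - <<'E'
from h import *
s=st()
E
```

```text
25.5 q [-0.14  0.73 -0.89  2.01  0.81  0.8   1.55] p [402.5 311.2  32.6] F [-2.3 -3.5 12.7] w 43.7 63.2
```

Touch-down (about 14 N up). Opening slightly in place.

Emit:
jog_arm --plan '[{"slide": [0, 0, -0.5], "dr": [0, 0, 0]}, {"slide": [0, 0, -0.5], "dr": [0, 0, 0]}, {"slide": [0, 0, -0.5], "dr": [0, 0, 0]}, {"slide": [0, 0, -0.5], "dr": [0, 0, 0]}, {"slide": [0, 0, -0.5], "dr": [0, 0, 0]}, {"slide": [0, 0, -0.5], "dr": [0, 0, 0]}, {"slide": [0, 0, -0.5], "dr": [0, 0, 0]}, {"slide": [0, 0, -0.5], "dr": [0, 0, 0]}]' --gripper 49

```text
t: 26.3
position: [0.4025, 0.3111, 0.0322]
tool_rot: [[-0.081, -0.997, 0.0], [-0.997, 0.081, 0.001], [-0.001, -0.0, -1.0]]
contact_force: [0.9, -0.4, -0.0]
width: 0.049
grasp_force: 0.0
```

```bash
python3 - <<'E'
from h import *
s=st()
E
```

```text
26.3 q [-0.14  0.73 -0.89  2.01  0.81  0.8   1.55] p [402.5 311.1  32.2] F [ 0.9 -0.4 -0. ] w 49.0 0.0
```

Released with no side force. Lifting straight up, then opening further.

Emit:
jog_arm --plan '[{"slide": [0, 0, -2], "dr": [0, 0, 0]}, {"slide": [0, 0, -5], "dr": [0, 0, 0]}, {"slide": [0, 0, -9], "dr": [0, 0, 0]}, {"slide": [0, 0, -14], "dr": [0, 0, 0]}, {"slide": [0, 0, -20], "dr": [0, 0, 0]}, {"slide": [0, 0, -28], "dr": [0, 0, 0]}, {"slide": [0, 0, -38], "dr": [0, 0, 0]}, {"slide": [0, 0, -50], "dr": [0, 0, 0]}]'

```text
t: 27.1
position: [0.4024, 0.3111, 0.0831]
tool_rot: [[-0.081, -0.997, 0.0], [-0.997, 0.081, 0.001], [-0.001, -0.0, -1.0]]
contact_force: [-0.1, -0.3, 0.7]
width: 0.0492
grasp_force: 0.0
```

Emit:
jog_arm --plan '[{"slide": [0, 0, -25], "dr": [0, 0, 0]}, {"slide": [0, 0, -60], "dr": [0, 0, 0]}, {"slide": [0, 0, -100], "dr": [0, 0, 0]}, {"slide": [-20, 0, -140], "dr": [0, 0, 0]}, {"slide": [-50, 0, -160], "dr": [0, 0, 0]}, {"slide": [-80, 0, -170], "dr": [0, 0, 0]}, {"slide": [-110, 0, -170], "dr": [0, 0, 0]}, {"slide": [-140, 0, -170], "dr": [0, 0, 0]}]' --gripper 70

```text
t: 27.9
position: [0.4138, 0.4517, 0.2538]
tool_rot: [[-0.081, -0.997, 0.001], [-0.997, 0.081, 0.002], [-0.002, -0.001, -1.0]]
contact_force: [0.6, 0.5, 0.8]
width: 0.0698
grasp_force: 0.0
```

```bash
python3 - <<'E'
from h import *
s=st()
im,d=arm.get_image('top');W=cloud('top',d)
m=(d>0)&(abs(W[...,0]-.4)<.04)&(abs(W[...,1]-.285)<.07)&(abs(W[...,2]-.055)<.008)
if m.sum()>5:print('pack top',m.sum(),rect(W[m]),np.median(W[m][:,2]))
im,d=arm.get_image('scene');W=cloud('scene',d)
m=(d>0)&(abs(W[...,0]-.4)<.04)&(abs(W[...,1]-.285)<.07)&(abs(W[...,2]-.055)<.006)
print('pack top scene',m.sum(),rect(W[m]),np.median(W[m][:,2]))
cv2.imwrite('pics/p9.png',cv2.resize(im[120:270,200:375,::-1],(700,600)))
E
```

```text
27.9 q [-0.27  0.62 -1.04  1.54  0.55  1.3   1.68] p [413.8 451.7 253.8] F [0.6 0.5 0.8] w 69.8 0.0
pack top 492 (array([400.1, 284.2]), array([88.8, 44.1]), 86.0) 0.054532087327778034
pack top scene 166 (array([399.5, 281.4]), array([91.7, 46.4]), 86.3) 0.05406817221800847
```

View pics/p9.png

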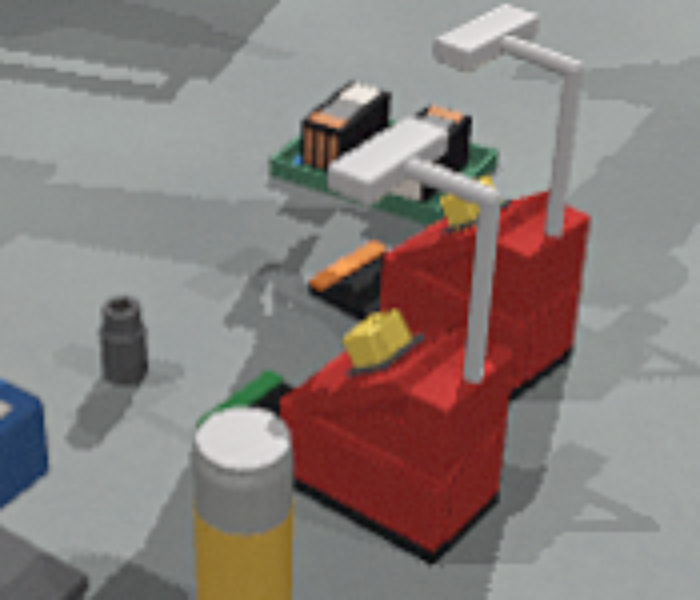

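The picture shows the pack flat in the tray bay at (345,125), the spare at (445,135), and the socket, can and dockB as they were. The top view puts the pack at (400.1, 284.2), 86°, top at 54.5 mm, so it is on the pad.

```bash
python3 -c "
from station import arm
print(arm.close_job())"
```

```text
the job is handed in; nothing more can be done
None
```

I took the pack out of the green-strip dock, showed first its label end and then its contacts end at the small blue reader for over a second each, and set it flat on the blue pad; the job is handed in (about 28 s of the 67 s), with no verdict returned.

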